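# Reset the airing stay of a cold cabinet to its red hole

### The job

The bench-top cold cabinet is airing out with its door ajar. Open the door wider and hold it there with the stay on the roof: lift the perforated bar off its pin and drop the red-marked hole (the one nearest the upright yellow tab) fully down over the same pin. Let go, and leave the ice pack, cartons and bottle standing where they are.

Things in the scene. Friction and masses are not known exactly. Their poses are not given: they have to be found in the camera images.
- cabinet: White bench-top cold cabinet, fixed, 300 deep (x) x 320 wide (y) x 200 high with a flat roof. Origin at the centre of its underside on the bench; its own -x is the door side (roughly towards the robot), z up. It stands in a new place and yaw each time.
- door_hinge (a point): Point on the door's vertical hinge axis, at roof height. Fixed to the cabinet at (-152, -155, 200) mm in its frame; axes as the cabinet's.
- door (a joint): Door opening angle, rad: 0 shut, grows as it opens, turning about vertical, counter-clockwise from above, to 1.6. The white door is 310 mm wide (along the cabinet's +y from the hinge when shut), 30 mm thick and as high as the roof. A friction hinge (about 0.12 N m): it stays where it is left. It starts at about 0.22. Moved by pushing or pulling the stay.
- swivel (a joint): Yaw of the stay relative to the door, rad, counter-clockwise from above: the bar points from its pivot along the cabinet's +x turned by (door + swivel). Pivot axis: vertical, at (-15, 160) mm in the door's frame (origin on the hinge, turned by the door angle from the cabinet's axes). Nearly free, -1.5 to 1.2.
- stay (a joint): Upward tilt of the stay bar about its pivot at the door, rad: 0 lying level (10 mm above the roof, a stop holds it there), to 1.0. It falls back under its own 0.13 kg when let go.
- stay_pivot (a point): Centre of the stay's pivot over the door's top edge, level with the bar's top face; the point where the swivel axis meets the bar; the tilt axis lies 5 mm below it. Axes of the stay: x along the bar towards its free end, y across it, z up out of its top face.
- stay_tab (a point): Centre of the top of the upright grip tab at the stay's free end, 205 mm along the bar from the pivot. The yellow tab is 22 mm along the bar, 12 mm across it and rises 38 mm above the bar's top face: pinch it from above across the 12 mm (across the bar). The dark steel bar is 24 mm wide and 5 mm thick, from 12 mm behind the pivot to 218 mm beyond it, top face 15 mm above the roof when level. Stay axes.
- pin_tip (a point): Top of the brass pin that stands on the roof, fixed. 8 mm in diameter, its last 6 mm tapering to 5 mm; its tip is 27 mm above the roof, so 12 mm above the top face and 17 mm above the underside of the level bar. At the start it stands in hole 1, 2 or 3 of the stay (it is fitted in one of three roof sockets; two low black caps, 5 mm high, close the others).
- hole5 (a point): Centre of the red-marked hole, in the bar's top face, 170 mm along the bar from the pivot, 35 mm from the tab's centre. All holes are 12 mm across and go through the 5 mm bar. This is the hole that must end over the pin. Stay axes.
- hole1 (a point): Centre of plain hole 1 in the bar's top face, 90 mm along the bar from the pivot. Stay axes.
- hole2 (a point): Centre of plain hole 2 in the bar's top face, 110 mm along the bar from the pivot. Stay axes.
- hole3 (a point): Centre of plain hole 3 in the bar's top face, 130 mm along the bar from the pivot. Stay axes.
- hole4 (a point): Centre of plain hole 4 in the bar's top face, 150 mm along the bar from the pivot. Stay axes.
- ice_pack: Bystander: loose blue plastic ice pack lying on the roof on one side of the stay, 140 (x) x 75 (y) x 26 mm high. Origin at the centre of its underside.
- roof_carton: Bystander: loose white and green carton on the roof on the other side of the stay, 100 (x) x 65 (y) x 70 mm high. It and the ice pack may swap sides. Origin at the centre of its underside.
- tall_carton: Bystander: loose white and red carton standing on the roof behind the stay's free end, 45 (x) x 45 (y) x 75 mm high. Origin at the centre of its underside.
- spray_bottle: Bystander: loose white bottle with a blue cap on the bench beside the cabinet, 60 mm in diameter, 170 mm high. Origin at the centre of its underside.

How it is judged (in metres and radians):
At the end, for the whole second after the job is handed in: The red-marked hole (hole 5) is over the pin (centres within 5 mm seen from above), the bar lies level (tilt under 0.04 rad, so the pin stands right through it), door and stay are at rest, and no bystander has been moved by more than 30 mm or tipped by more than 0.4 rad (horizontal distance between hole5 and pin_tip below 0.005 m and value of joint stay below 0.04 rad and velocity of joint door between -0.05 and 0.05 rad/s and velocity of joint stay between -0.05 and 0.05 rad/s); the robot touches nothing.
It fails at once if the ice pack is moved by more than 30 mm or tipped (distance of ice_pack from where it was at the start of the episode above 0.03 m or angle between ice_pack's own z axis and vertical above 0.4 rad).
It fails at once if the roof carton is moved by more than 30 mm or tipped (distance of roof_carton from where it was at the start of the episode above 0.03 m or angle between roof_carton's own z axis and vertical above 0.4 rad).
It fails at once if the tall carton is moved by more than 30 mm or tipped (distance of tall_carton from where it was at the start of the episode above 0.03 m or angle between tall_carton's own z axis and vertical above 0.4 rad).
It fails at once if the spray bottle is moved by more than 30 mm or tipped (distance of spray_bottle from where it was at the start of the episode above 0.03 m or angle between spray_bottle's own z axis and vertical above 0.4 rad).
It also fails if it takes over 45 s, if anything falls off the work surface, if the arm or the gripper's body presses on something with over 40 N, if the wrist force passes 120 N, or if a joint passes its speed limit or range.

### The arm

A 6-joint arm with a two-finger parallel gripper is mounted at the origin on the work surface. World frame = base frame: x ahead of the robot, y to its left, z up, the work surface at z = 0. Lengths are in mm, angles in degrees, forces in N, time in s.
With the tool pointing down it reaches from about 325 to 925 mm from the base axis. Payload 3.1 kg.
Tool frame: the origin (TCP) lies at the very end of the fingers, on their centre line; the grasp point (between the pads) lies grasp_offset behind it (grasp_offset is the distance from the TCP to the grasp point, in mm); z points along the fingers, x is the direction in which the jaws open and shut, and the axes are right-handed (so a half turn about z gives the same grasp; the last joint's range is limited). The gripper opens to 85 mm and grips with 20 to 120 N. Pads are 22 mm wide; open, the fingers measure 114 mm over their backs; the gripper's body (76 mm by 85 mm) begins 54 mm behind the grasp point. The pads swing forward as they close: fully open they stand 13 mm farther back than shut.
Start: joints at [68.514, 12.427, 92.441, -0, 75.132, -6.429], TCP at [162.346, 603.559, 231.3] pointing down, gripper open.
Joint ranges: [-157.48, 157.48], [-44.54, 120.13], [17.64, 146.25], [-64.5, 244.5], [7.68, 150.69], [-147.95, 147.95]. Speed limits (degrees/s): [159.86, 159.86, 180, 180, 180, 180].

### API

Orientations are given as [roll, pitch, yaw] about the fixed x, y, z axes, in that order (R = Rz(yaw) Ry(pitch) Rx(roll)).
In Python, from station import * gives the robot as it stands. Calls block until the motion is done:
- goto(position, orientation): joint-space move of the TCP to a pose.
- move_l(position, attitude=None, speed=150): straight line of the TCP; attitude=None keeps the orientation; speed is the mean speed in mm/s.
- move_j(angles): joint-space move.
- grip(opening, squeeze=None): finger opening in mm; squeeze is the grip in N (None keeps the last); returns when the fingers have stopped.
- wait(seconds).
- solve_ik(position, orientation): joint angles nearest the present ones, or None.
- get_obs(): the state.
- get_image(name): name is "side" or "top" or "wrist"; returns the picture (384x512x3 uint8, red, green, blue); there is no depth.
- get_calibration(name): a dict with "fx", "fy", "cx", "cy" (pixels), "R" (3x3) and "t" (3): a world point X has camera coordinates R X + t; the wrist camera has in their place "mount" (4x4, takes a point from camera to tool coordinates, whose origin is the TCP and whose axes are the tool frame's). Camera axes: x right, y down, z forward; pixel columns grow to the right and rows downward; lengths in mm; the calibration is good to about 2 mm. A picture is of the moment at which its call begins: read the wrist's pose just before it. get_calibration takes no time and is no camera call.
A pose or a line that the arm cannot do raises Unreachable and nothing moves.
- sign_off(): hands the job in, once; it reports no verdict.
Trained networks look in the newest picture that a camera, given by its name, has taken for a name from the list of things; names that differ only in an ending like _2 or _b are one class to them, and where a whole thing is asked for, a point or a joint stands for the part that bears it (a point fixed in the world has none). Each returns a list of dicts, best first, with "score" (0 to 1); they miss things now and then, are a little off and sometimes report something else, mostly with a low value. They report only what shows in the picture. A call takes as long as a camera call.
- spot_in(name, camera): "extent" ([centre column, centre row, width, height] in pixels, round what is visible of it).
- regions_of(name, camera): "region" (384x512 bool, what is visible of it) and "extent" ([centre column, centre row, width, height] in pixels, round what is visible of it).
The state is a dict: "t": time; "joint_pos": joint angles; "qvel": joint speeds; "effort": joint torques, N m; "tcp_pos": TCP position; "ee_rot": TCP orientation; "wrist_force": force on the tool from outside, world axes, zero at the start; "moment": the same for the moment, N m; "grip_width": finger opening in mm.
Only numpy, scipy, OpenCV 4.12 (cv2) and the standard library are available. Lean on these libraries where they do the work, as an engineer would, in place of code of your own. Each camera call takes 0.05 s, during which the arm holds its last target.

## Working session

There is one attempt and no reset: what is moved stays moved. The work goes in short steps, each a Python script; the robot and the scene stay as the last script left them, time stands still between calls to the robot, and variables do not carry over. Pictures are saved under pics/ and viewed, and the job is handed in when it is done.

```bash
ls; mkdir -p pics; python3 - <<'E'
from station import *
import cv2
o=get_obs(); print({k:o[k] for k in ('t','tcp_pos','ee_rot','grip_width','wrist_force')})
for n in ('side','top','wrist'):
    im=get_image(n); cv2.imwrite(f'pics/a_{n}.png',im[:,:,::-1])
    c=get_calibration(n); print(n,c)
E
```

```text
pics
{'t': 0.0, 'tcp_pos': array([162.03982507, 602.78267559, 229.9582256 ]), 'ee_rot': array([-1.79984127e+02,  1.35766356e-01,  7.49431887e+01]), 'grip_width': 85.08279576892895, 'wrist_force': array([0.06847419, 0.54498632, 0.50903772])}
side {'fx': 423.04197279930156, 'fy': 423.04197279930156, 'cx': 254.45504208758902, 'cy': 188.74894880662308, 'R': array([[ 0.84975768, -0.52698094, -0.01424679],
       [-0.41516216, -0.65230581, -0.63414313],
       [ 0.32488808,  0.54478273, -0.77308442]]), 't': array([-459.17554321,  373.57173   ,  735.83767849])}
top {'fx': 352.39189513531636, 'fy': 352.39189513531636, 'cx': 258.80332695098235, 'cy': 192.0492497940216, 'R': array([[-0.03094556, -0.99950602,  0.00548568],
       [-0.99235936,  0.03006754, -0.11966136],
       [ 0.1194373 , -0.00914675, -0.99279961]]), 't': array([ 68.40738119, 615.50766091, 893.78170208])}
wrist {'fx': 292.65690620921737, 'fy': 292.65690620921737, 'cx': 251.55028454879462, 'cy': 192.16464803688615, 'mount': array([[ 9.99999961e-01,  1.99857809e-04,  1.97351969e-04,
         4.26769837e-01],
       [-2.47525362e-04,  9.59147273e-01,  2.82907136e-01,
        -7.28615342e+01],
       [-1.32748402e-04, -2.82907174e-01,  9.59147284e-01,
        -1.41874269e+02],
       [ 0.00000000e+00,  0.00000000e+00,  0.00000000e+00,
         1.00000000e+00]])}
```

View pics/a_side.png

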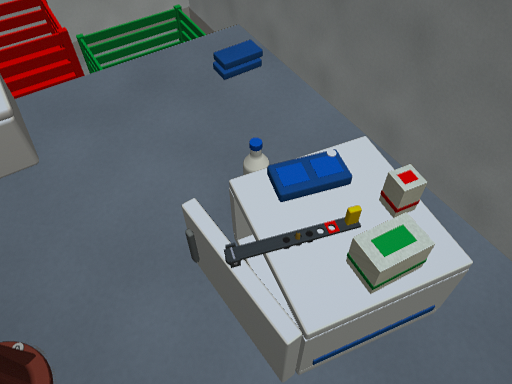

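View pics/a_top.png

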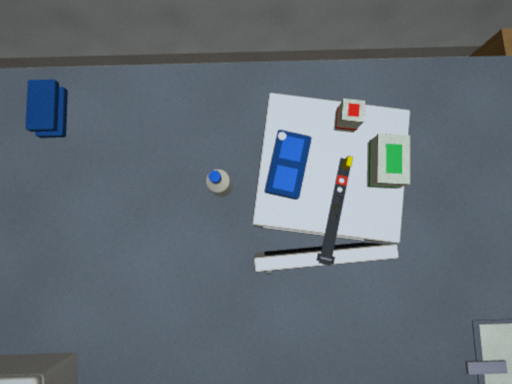

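View pics/a_wrist.png

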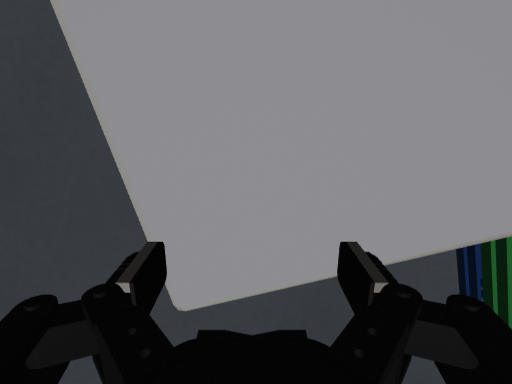

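The top view shows the roof corners near (269,94), (410,109), (400,242) and (254,225). The bar runs from its pivot at (327,258) to the tab at (349,161), with the red hole at (342,181). I'll zoom in on both views.

```bash
python3 - <<'E'
import cv2
im=cv2.imread('pics/a_top.png')[80:280,240:430]; cv2.imwrite('pics/z_top.png',cv2.resize(im,None,fx=3,fy=3,interpolation=cv2.INTER_CUBIC))
im=cv2.imread('pics/a_side.png')[130:380,180:480]; cv2.imwrite('pics/z_side.png',cv2.resize(im,None,fx=2.4,fy=2.4,interpolation=cv2.INTER_CUBIC))
im=cv2.imread('pics/a_side.png')[190:270,215:375]; cv2.imwrite('pics/z_side2.png',cv2.resize(im,None,fx=5,fy=5,interpolation=cv2.INTER_CUBIC))
E
```

```text
(no output)
```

View pics/z_top.png

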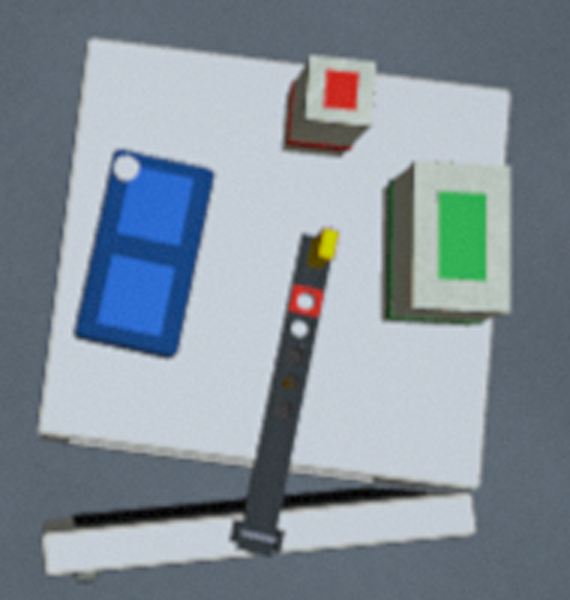

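View pics/z_side.png

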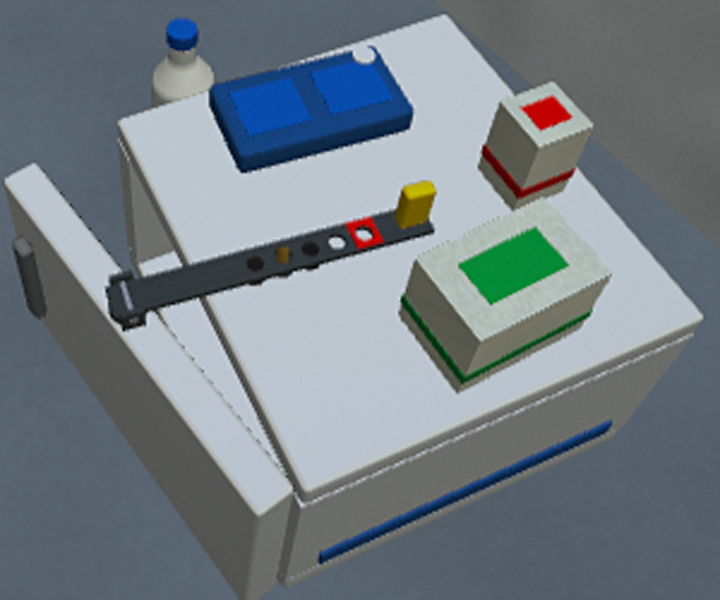

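View pics/z_side2.png

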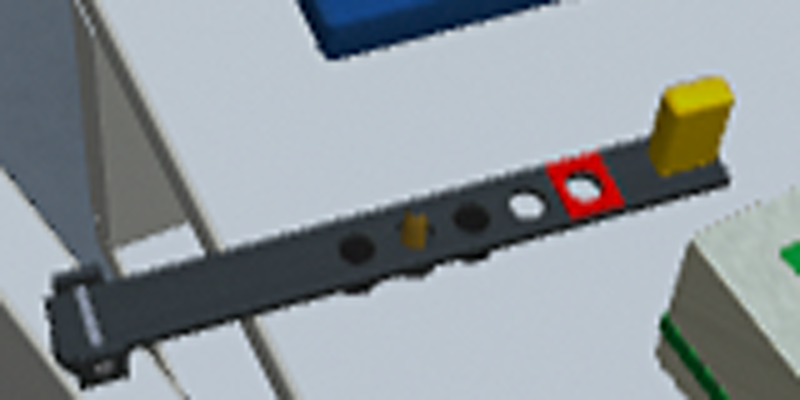

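```bash
cat > model.py <<'E'
import numpy as np
from scipy.optimize import least_squares
def Rz(a): c,s=np.cos(a),np.sin(a); return np.array([[c,-s,0],[s,c,0],[0,0,1]])
def Ry(a): c,s=np.cos(a),np.sin(a); return np.array([[c,0,s],[0,1,0],[-s,0,c]])
def cab(p,X): return np.array([p[0],p[1],0])+Rz(p[2])@np.array(X,float)
HINGE=(-152,-155,200)
def door(p,d,X): return cab(p,np.array(HINGE)+Rz(d)@np.array(X,float))
def pivot(p,d): return door(p,d,(-15,160,15))          # bar top face level
def stay(p,d,psi,tau,X):
    "psi world yaw of the bar; X in stay axes (origin at pivot, bar top face)"
    P=pivot(p,d); return P+np.array([0,0,-5])+Rz(psi)@Ry(-tau)@(np.array(X,float)+[0,0,5])
def proj(c,X):
    q=c['R']@X+c['t']; return np.array([c['fx']*q[0]/q[2]+c['cx'],c['fy']*q[1]/q[2]+c['cy']])
E
cat > fit.py <<'E'
from station import *
from model import *
ct,cs=get_calibration('top'),get_calibration('side')
zt=lambda x,y:np.array([(x+.5)/3-.5+240,(y+.5)/3-.5+80])
zs=lambda x,y:np.array([(x+.5)/2.4-.5+180,(y+.5)/2.4-.5+130])
z2=lambda x,y:np.array([(x+.5)/5-.5+215,(y+.5)/5-.5+190])
C={'fl':(-150,160,200),'bl':(150,160,200),'br':(150,-160,200),'fr':(-150,-160,200)}
obs=[]
for k,v in dict(bl=(90,40),br=(511,91),fr=(479,488),fl=(40,435)).items(): obs.append((ct,zt(*v),('c',C[k])))
for k,v in dict(fl=(120,121),bl=(446,14),br=(704,318),fr=(305,492)).items(): obs.append((cs,zs(*v),('c',C[k])))
D={'fo':(-30,310,0),'fi':(0,310,0),'ho':(-30,0,0),'hi':(0,0,0)}
for k,v in dict(fo=(45,575),fi=(43,532),ho=(475,534),hi=(472,494)).items(): obs.append((ct,zt(*v),('d',D[k])))
for k,v in dict(fi=(38,164),fo=(6,180),hi=(291,490),ho=(250,516)).items(): obs.append((cs,zs(*v),('d',D[k])))
for x,v in {170:(585,186),150:(527,206),130:(471,219),90:(357,249)}.items(): obs.append((cs,z2(*v),('s',(x,0,0))))
obs.append((cs,z2(698,92),('s',(205,0,38))))
for x,v in {170:(305,301),150:(299,328)}.items(): obs.append((ct,zt(*v),('s',(x,0,0))))
obs.append((ct,zt(329,242),('s',(205,0,38))))
def res(v):
    p=v[:3];r=[]
    for c,uv,(k,X) in obs:
        W=cab(p,X) if k=='c' else door(p,v[3],X) if k=='d' else stay(p,v[3],p[2]+v[3]+v[4],0,X)
        r+=list(proj(c,W)-uv)
    return np.array(r)
s=least_squares(res,[650,-150,-.1,.22,0],loss='soft_l1')
v=s.x; print('pose',v, 'rms px',np.sqrt(np.mean(res(v)**2)))
for (c,uv,k),r in zip(obs,res(v).reshape(-1,2)): print('top' if c is ct else 'side',k,r.round(1))
psi=v[2]+v[3]+v[4]; p=v[:3]
print('hole2',stay(p,v[3],psi,0,(110,0,0)),'tab',stay(p,v[3],psi,0,(205,0,38)),'psi',psi)
print('pin obs side', z2(415,216), proj(cs,stay(p,v[3],psi,0,(110,0,12))))
# pin in cabinet frame
print('pin cab', Rz(-p[2])@(stay(p,v[3],psi,0,(110,0,12))-[p[0],p[1],0]))
np.save('pose0.npy',v)
E
python3 fit.py; python3 -c "
import station;print([n for n in dir(station) if not n.startswith('_')])
print(getattr(station,'grasp_offset',None)); print(station.get_obs().keys())"
```

```text
pose [ 6.50204542e+02 -1.12500604e+02 -1.57636035e-01  2.12415392e-01
 -3.11793692e-01] rms px 1.0360098099156125
top ('c', (150, 160, 200)) [-1.1 -0.9]
top ('c', (150, -160, 200)) [ 0.2 -0.3]
top ('c', (-150, -160, 200)) [0.3 1.5]
top ('c', (-150, 160, 200)) [-1.6  0.2]
side ('c', (-150, 160, 200)) [-2.3 -0.6]
side ('c', (150, 160, 200)) [ 0.1 -0.6]
side ('c', (150, -160, 200)) [1.7 0.5]
side ('c', (-150, -160, 200)) [-0.7  1.6]
top ('d', (-30, 310, 0)) [-0.5  0.1]
top ('d', (0, 310, 0)) [-1.1  0.1]
top ('d', (-30, 0, 0)) [1.1 1. ]
top ('d', (0, 0, 0)) [0.3 0.1]
side ('d', (0, 310, 0)) [-0.6 -2.7]
side ('d', (-30, 310, 0)) [-1.8 -1.7]
side ('d', (0, 0, 0)) [ 2.3 -0.2]
side ('d', (-30, 0, 0)) [2.7 1.2]
side ('s', (170, 0, 0)) [0.1 0.3]
side ('s', (150, 0, 0)) [ 0.5 -0.7]
side ('s', (130, 0, 0)) [ 0.3 -0.2]
side ('s', (90, 0, 0)) [0.2 0. ]
side ('s', (205, 0, 38)) [0.6 0.2]
top ('s', (170, 0, 0)) [-0.2  0. ]
top ('s', (150, 0, 0)) [-0.   0.1]
top ('s', (205, 0, 38)) [-0.4  0.4]
hole2 [ 558.40568943 -110.73984676  215.        ] tab [ 650.28524592 -134.88828561  253.        ] psi -0.25701433459622947
pin obs side [297.6 232.8] [298.19577509 232.22324705]
pin cab [-90.93706276 -12.67202462 227.        ]
['Unreachable', 'get_calibration', 'get_image', 'get_obs', 'goto', 'grasp_offset', 'grip', 'move_j', 'move_l', 'regions_of', 'sign_off', 'solve_ik', 'spot_in', 'wait']
18.700000000000003
dict_keys(['t', 'joint_pos', 'qvel', 'effort', 'tcp_pos', 'ee_rot', 'wrist_force', 'moment', 'grip_width'])
```

```bash
cat >> model.py <<'E'
from scipy.spatial.transform import Rotation as Ro
T0=np.array([[0,1,0],[1,0,0],[0,0,-1.]]).T
def att(psi,tau): return Ro.from_matrix(Rz(psi)@Ry(-tau)@T0).as_euler('xyz',degrees=True)
def wcam(c,o):
    R=Ro.from_euler('xyz',o['ee_rot'],degrees=True).as_matrix()
    M=np.eye(4);M[:3,:3]=R;M[:3,3]=o['tcp_pos']; W=np.linalg.inv(M@c['mount'])
    return dict(fx=c['fx'],fy=c['fy'],cx=c['cx'],cy=c['cy'],R=W[:3,:3],t=W[:3,3])
E
python3 - <<'E'
from station import *
from model import *
import cv2,pickle
v=np.load('pose0.npy');p=v[:3];psi=v[2:].sum()
pin=stay(p,v[3],psi,0,(110,0,12))
from scipy.optimize import brentq
f=lambda d:np.linalg.norm((pivot(p,d)-pin)[:2])-170
d1=brentq(f,v[3],1.5); q=pin-pivot(p,d1); print('d1',d1,'psi1',np.arctan2(q[1],q[0]),'P1',pivot(p,d1))
A=att(psi,0)
h=stay(p,v[3],psi,0,(150,0,0))
tgt=[h[0],h[1],400]
print(A,solve_ik(tgt,A))
o=get_obs()
move_l([o['tcp_pos'][0],o['tcp_pos'][1],380],speed=250)
goto(tgt,A)
wait(.3)
o=get_obs();im=get_image('wrist');print(o['tcp_pos'],o['ee_rot'],o['t'])
cv2.imwrite('pics/b_wrist.png',im[:,:,::-1]);pickle.dump(o,open('b.pkl','wb'))
c=wcam(get_calibration('wrist'),o)
for n,X in dict(tab=(205,0,38),h5=(170,0,0),h4=(150,0,0),h3=(130,0,0),h2=(110,0,0),pin=(110,0,12),h1=(90,0,0),piv=(0,0,0)).items(): print(n,proj(c,stay(p,v[3],psi,0,X)).round(1))
for n in ('stay_tab','hole5','pin_tip','hole4','hole1'): print(n,[(round(r['score'],2),np.round(r['extent'],1)) for r in spot_in(n,'wrist')[:2]])
E
```

```text
d1 0.6384933257397699 psi1 -0.023180520158137596 P1 [ 388.45136099 -106.79951123  215.        ]
[180.           0.          75.27416335] [-18.04529598   5.76922991  82.25112185   0.          91.97964824
 -93.31945933]
[ 597.16414919 -120.59385793  400.01064439] [ 1.79997822e+02 -7.42169493e-05  7.53041367e+01] 4.1583
tab [250.8 230.4]
h5 [250.8 189.2]
h4 [250.8 172.4]
h3 [250.8 154.9]
h2 [250.8 136.9]
pin [250.8 138.1]
h1 [250.8 118.2]
piv [250.8  25.2]
stay_tab [(0.64, array([252. , 124.8,  25.4, 227.5]))]
hole5 [(0.91, array([252.8, 125.8,  24.6, 228.6]))]
pin_tip [(0.53, array([254.6, 135.2,  10.3,  10.3])), (0.33, array([258.1, 159.2, 290.3, 316.9]))]
hole4 [(0.91, array([252.8, 125.8,  24.6, 228.6]))]
hole1 [(0.91, array([252.8, 125.8,  24.6, 228.6]))]
```

View pics/b_wrist.png

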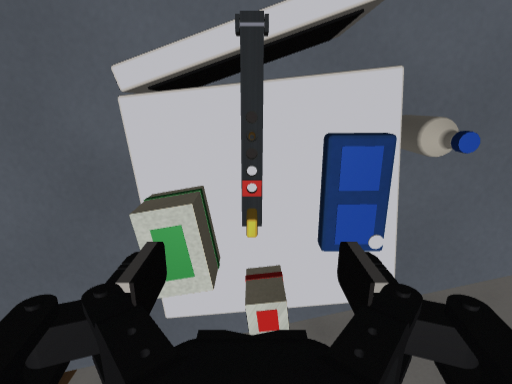

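The model predicts the wrist view to about 1 px: hole 5 is at (252,188), the tab at (252,230) and the pin at (253,136), standing in hole 2. The solved target is door ≈0.64 rad and bar yaw ≈ -1.3°. Next I grasp the tab.

```bash
python3 - <<'E'
from station import *
from model import *
import cv2
v=np.load('pose0.npy');p=v[:3];psi=v[2:].sum();d=v[3]
A=att(psi,0)
grip(30,40)
move_l(stay(p,d,psi,0,(205,1,90)),A,speed=200)
o=get_obs();im=get_image('wrist');cv2.imwrite('pics/c_wrist.png',im[:,:,::-1])
move_l(stay(p,d,psi,0,(205,1,7)),A,speed=80)
o=get_obs();print(o['tcp_pos'],o['wrist_force'].round(1),o['t'])
grip(8,40)
wait(.2)
o=get_obs();print(o['tcp_pos'],o['wrist_force'].round(1),o['grip_width'],o['t'])
for n in ('wrist','side'):
    cv2.imwrite(f'pics/d_{n}.png',get_image(n)[:,:,::-1])
E
```

```text
[ 651.14249833 -134.0903172   223.00402561] [ 0.3 -0.3  0.4] 6.9667
[ 650.89407038 -134.21671829  222.5670383 ] [ 1.2 -0.7  0.9] 11.031008872997388 7.4583
```

View pics/d_wrist.png

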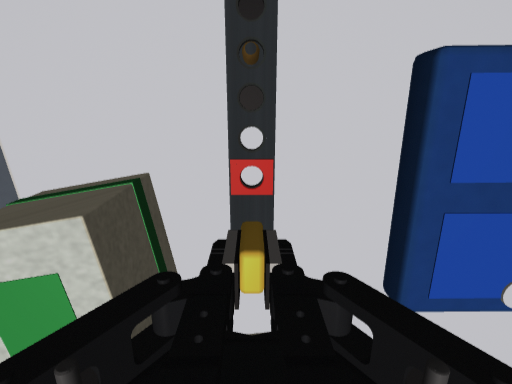

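View pics/d_side.png

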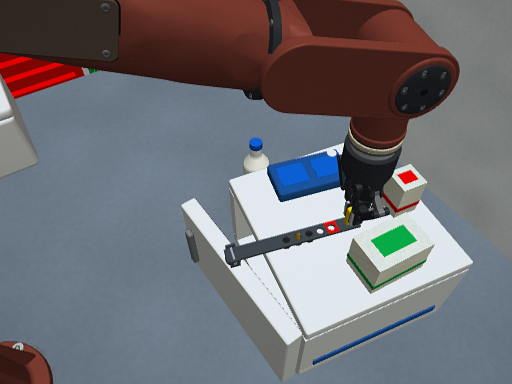

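```bash
python3 - <<'E'
from station import *
from model import *
import cv2
v=np.load('pose0.npy');p=v[:3];psi=v[2:].sum();d=v[3]
o=get_obs();c=wcam(get_calibration('wrist'),o);print(o['ee_rot'])
for n,X in dict(h5=(170,1,0),h4=(150,1,0),h3=(130,1,0),h2=(110,1,0),pin=(110,1,12),pinb=(110,1,-15)).items(): print(n,proj(c,stay(p,d,psi,0,X)).round(1))
im=cv2.imread('pics/d_wrist.png')[0:210,200:310];cv2.imwrite('pics/z_d.png',cv2.resize(im,None,fx=2.8,fy=2.8,interpolation=cv2.INTER_CUBIC))
g=cv2.imread('pics/d_wrist.png')
m=(g.min(2)>120).astype(np.uint8)
n,l,s,ce=cv2.connectedComponentsWithStats(m)
for i in range(1,n):
    if 150<s[i,4]<1500: print(s[i],ce[i])
E
```

```text
[1.79959488e+02 1.92061978e-02 7.52809292e+01]
h5 [251.  180.4]
h4 [251.  142.1]
h3 [251.  100.7]
h2 [251.   55.8]
pin [251.   51.2]
pinb [251.1  60.6]
[240 127  23  22 400] [251.3075 137.405 ]
[241 166  22  19 328] [251.38719512 174.94512195]
[503 284   9  24 156] [507.76282051 296.36538462]
[ 233  290   38   44 1308] [251.46559633 314.36620795]
[352 315  21  24 190] [361.73157895 325.95263158]
```

View pics/z_d.png

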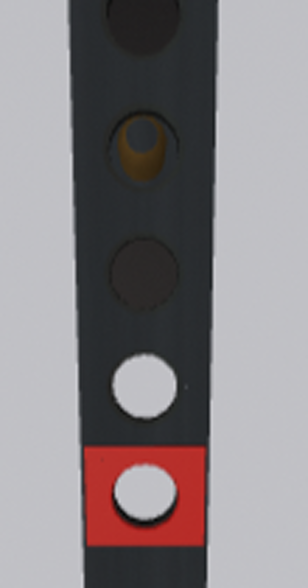

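The pin tip at about (250.5,48) sits centred in hole 2, and the bar lines up with the tool. The absolute along-bar offset is about 2 mm, so I'll anchor the model to the gripped tool pose and lift.

```bash
python3 - <<'E'
from station import *
from model import *
import cv2
from scipy.optimize import brentq
v=np.load('pose0.npy');p=v[:3].copy();psi=v[2:].sum();d=v[3]
o=get_obs(); p[:2]+=(o['tcp_pos']-stay(p,d,psi,0,(205,0,7)))[:2]
pin=stay(p,d,psi,0,(110,0,12))
dh=lambda L:brentq(lambda a:np.linalg.norm((pivot(p,a)-pin)[:2])-L,d-.2,1.5)
def pose(L,tau):
    a=dh(L);q=pin-pivot(p,a);ps=np.arctan2(q[1],q[0]);return stay(p,a,ps,tau,(205,0,7)),att(ps,tau),a
np.savez('anch.npz',p=p,pin=pin,d=d)
print('pin',pin)
for tau in (.12,.24):
    x,A,a=pose(110,tau); move_l(x,A,speed=60)
    o=get_obs();print(tau,o['tcp_pos'].round(1),o['wrist_force'].round(1),o['grip_width'],o['t'])
cv2.imwrite('pics/e_side.png',get_image('side')[:,:,::-1]);cv2.imwrite('pics/e_wrist.png',get_image('wrist')[:,:,::-1])
for L in (110,130,150,170): print(L,[np.round(k,3) for k in pose(L,.24)], solve_ik(*pose(L,.24)[:2]) is not None)
E
```

```text
pin [ 558.87986463 -110.01501712  227.        ]
0.12 [ 647.4 -133.3  245.9] [-0.8 -1.2 -1.1] 11.58254400112249 8.1167
0.24 [ 642.3 -131.9  270.1] [-0.1 -1.4 -0.6] 11.19971872092411 8.675
110 [array([ 642.318, -131.945,  270.385]), array([166.249,   0.   ,  75.274]), np.float64(0.212)] True
130 [array([ 624.086, -121.852,  270.385]), array([166.249,   0.   ,  79.711]), np.float64(0.35)] True
150 [array([ 604.911, -114.731,  270.385]), array([166.249,   0.   ,  84.15 ]), np.float64(0.491)] True
170 [array([ 585.145, -110.624,  270.385]), array([166.249,   0.   ,  88.672]), np.float64(0.638)] True
```

View pics/e_side.png

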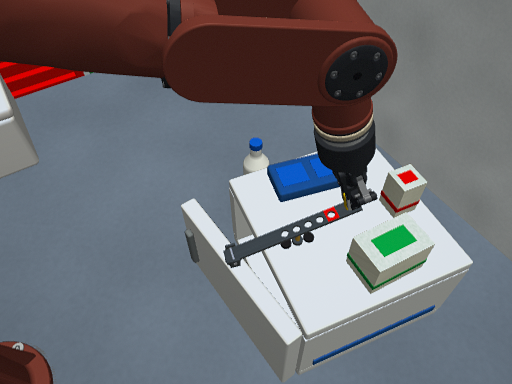

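View pics/e_wrist.png

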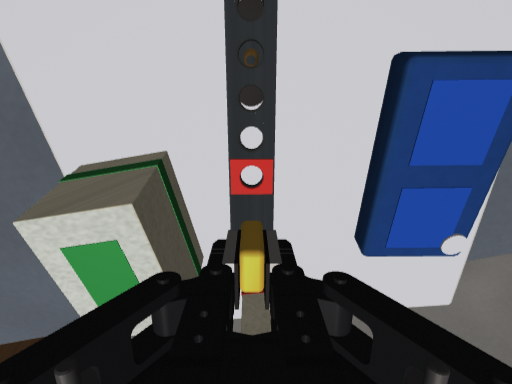

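The bar is off the pin: all the holes look clear in the side view, with the pin below at about (297,238). Next I pull it to the target.

```bash
cat > plan.py <<'E'
from station import *
from model import *
import cv2
from scipy.optimize import brentq
z=np.load('anch.npz');p=z['p'];pin=z['pin'];d=float(z['d'])
dh=lambda L,pn:brentq(lambda a:np.linalg.norm((pivot(p,a)-pn)[:2])-L,d-.2,1.5)
def pose(L,tau,pn=pin):
    a=dh(L,pn);q=pn-pivot(p,a);ps=np.arctan2(q[1],q[0]);return stay(p,a,ps,tau,(205,0,7)),att(ps,tau),a
E
python3 - <<'E'
from plan import *
for L in (130,150,170):
    x,A,a=pose(L,.24); move_l(x,A,speed=50)
    o=get_obs();print(L,o['tcp_pos'].round(1),o['wrist_force'].round(1),o['grip_width'],o['t'])
wait(.2)
o=get_obs();c=wcam(get_calibration('wrist'),o)
a=dh(170,pin);q=pin-pivot(p,a);ps=np.arctan2(q[1],q[0])
print('pred h5',proj(c,stay(p,a,ps,.24,(170,0,0))),'pin',proj(c,pin),'base',proj(c,pin-[0,0,27]))
im=get_image('wrist')[:,:,::-1];cv2.imwrite('pics/f_wrist.png',im)
cv2.imwrite('pics/f_z.png',cv2.resize(im[100:230,180:320],None,fx=4,fy=4,interpolation=cv2.INTER_CUBIC))
cv2.imwrite('pics/f_side.png',get_image('side')[:,:,::-1])
E
```

```text
130 [ 623.8 -121.9  270.1] [-0.8 -1.1 -0.7] 11.49563782407968 9.3417
150 [ 604.8 -114.9  270.3] [-0.5 -1.5 -0.8] 11.174921313191478 9.9
170 [ 585.2 -110.8  270.4] [-0.1 -1.9 -1.2] 11.161651441215541 10.45
pred h5 [250.39952302 180.88875344] pin [250.55999005 168.09777321] base [250.66255626 151.40744206]
```

View pics/f_z.png

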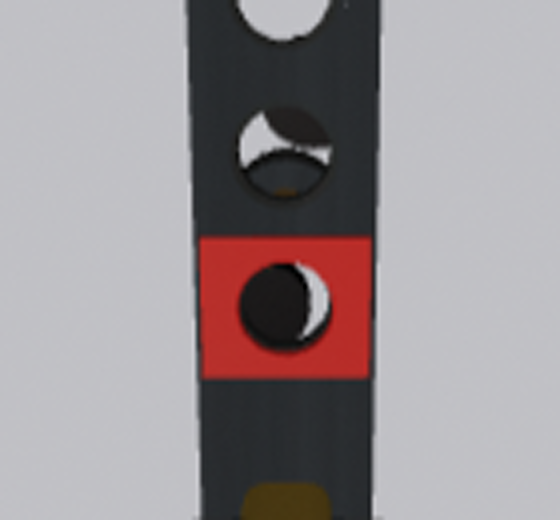

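View pics/f_side.png

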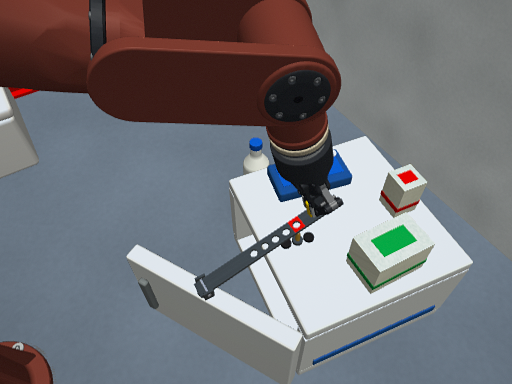

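The pin's socket shows through hole 4, laterally centred on the bar, as predicted. I'll lower partway and check the along-bar fit.

```bash
python3 - <<'E'
from plan import *
tau=.135
x,A,a=pose(170,tau); move_l(x,A,speed=50); wait(.2)
o=get_obs();c=wcam(get_calibration('wrist'),o);print(o['tcp_pos'].round(1),o['wrist_force'].round(1),o['t'])
q=pin-pivot(p,a);ps=np.arctan2(q[1],q[0]);cs=get_calibration('side')
for k in (c,cs): print('h5',proj(k,stay(p,a,ps,tau,(170,0,0))),'pin',proj(k,pin),'base',proj(k,pin-[0,0,27]))
im=get_image('wrist')[:,:,::-1]
cv2.imwrite('pics/g_z.png',cv2.resize(im[100:230,180:320],None,fx=4,fy=4,interpolation=cv2.INTER_CUBIC))
im=get_image('side')[:,:,::-1]
cv2.imwrite('pics/g_s.png',cv2.resize(im[190:270,240:360],None,fx=6,fy=6,interpolation=cv2.INTER_CUBIC))
E
```

```text
[ 590.4 -110.8  249.9] [-0.3 -1.  -1.1] 11.5333
h5 [250.33666135 180.75311034] pin [250.41137393 177.19656826] base [250.54992388 162.01398692]
h5 [297.46320375 228.59130929] pin [298.17357162 231.77285277] base [297.10675829 240.80056543]
```

View pics/g_z.png

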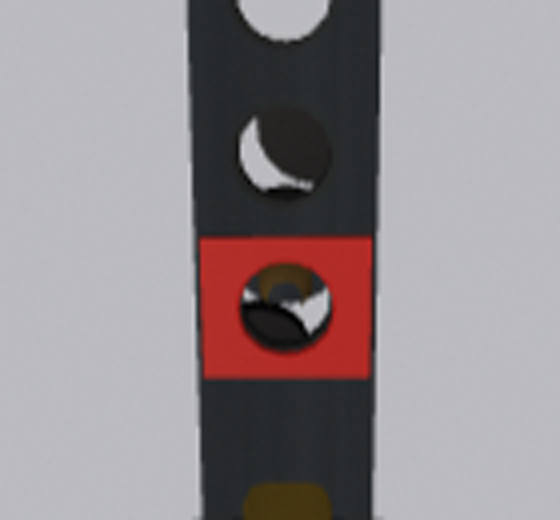

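View pics/g_s.png

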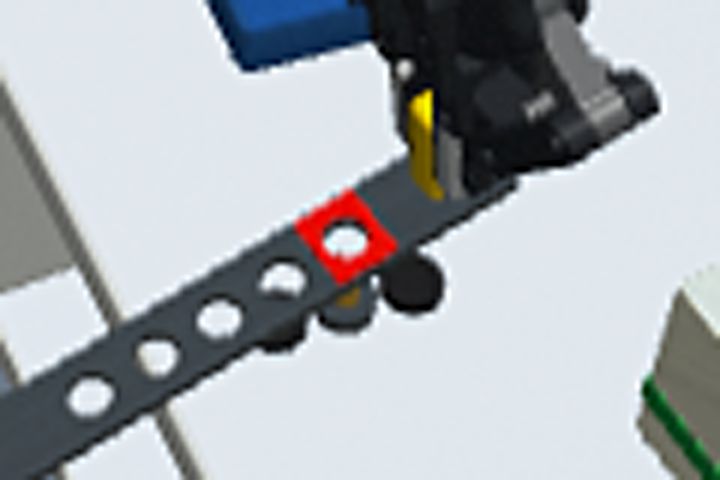

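The pin tip shows through the red hole at zoom (286,293), 3.75 px above the hole centre against 3.55 px predicted, so the fit is within 0.2 mm. I'll lower it the rest of the way.

```bash
python3 - <<'E'
from plan import *
for tau in (.09,.06,.03,.0):
    x,A,a=pose(170,tau); move_l(x,A,speed=40)
    o=get_obs();f=o['wrist_force'];print(tau,o['tcp_pos'].round(1),f.round(1),o['grip_width'],o['t'])
    if np.linalg.norm(f)>15: print('STOP');break
wait(.2)
im=get_image('wrist')[:,:,::-1]
cv2.imwrite('pics/h_z.png',cv2.resize(im[100:230,180:320],None,fx=4,fy=4,interpolation=cv2.INTER_CUBIC))
im=get_image('side')[:,:,::-1]
cv2.imwrite('pics/h_s.png',cv2.resize(im[190:270,240:360],None,fx=6,fy=6,interpolation=cv2.INTER_CUBIC))
E
```

```text
0.09 [ 592.1 -110.7  240.1] [ 0.5 -0.5 -0.3] 11.243895712147715 12.0167
0.06 [ 593.  -110.8  234.1] [ 0.9 -0.1 -0.5] 11.29090301210415 12.3167
0.03 [ 593.5 -110.8  227.8] [ 0.5 -1.4 -0.2] 11.131034388227802 12.6167
0.0 [ 594.  -110.9  222. ] [ 0.2 -0.4 -0.2] 11.133383668999457 12.9167
```

View pics/h_z.png

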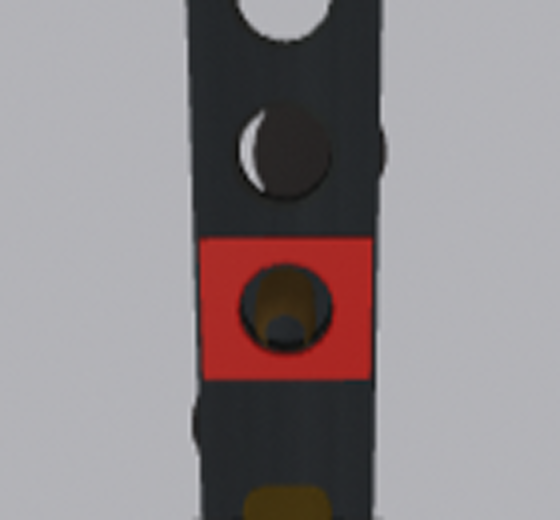

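View pics/h_s.png

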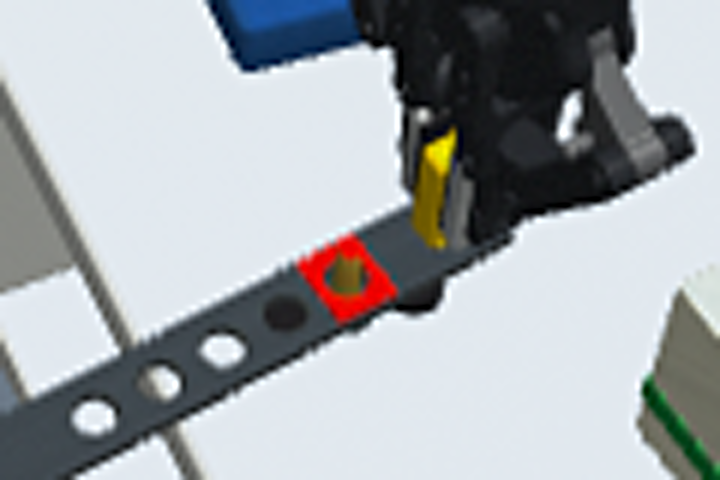

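The pin now stands right through the red hole, with almost no contact force. I'll release, retreat and check.

```bash
python3 - <<'E'
from plan import *
grip(30,30)
wait(.2)
o=get_obs();x=o['tcp_pos']
move_l([x[0],x[1],x[2]+70],speed=80)
move_l([x[0],x[1],400],speed=200)
im=get_image('wrist')[:,:,::-1];cv2.imwrite('pics/i_w.png',im)
o=get_obs();c=wcam(get_calibration('wrist'),o)
move_l([x[0]-130,x[1],420],speed=200)
a=dh(170,pin);q=pin-pivot(p,a);ps=np.arctan2(q[1],q[0]);cs=get_calibration('side')
for k in (c,cs): print('h5',proj(k,stay(p,a,ps,0,(170,0,0))),'pin',proj(k,pin))
im=get_image('side')[:,:,::-1];cv2.imwrite('pics/i_side.png',im)
cv2.imwrite('pics/i_s.png',cv2.resize(im[190:270,240:360],None,fx=6,fy=6,interpolation=cv2.INTER_CUBIC))
im=get_image('top')[:,:,::-1];cv2.imwrite('pics/i_top.png',im)
print(get_obs()['t'])
E
```

```text
h5 [250.44515755 143.09208952] pin [250.42048674 144.42808937]
h5 [297.69147846 235.85247797] pin [298.17357162 231.77285277]
16.4083
```

View pics/i_side.png

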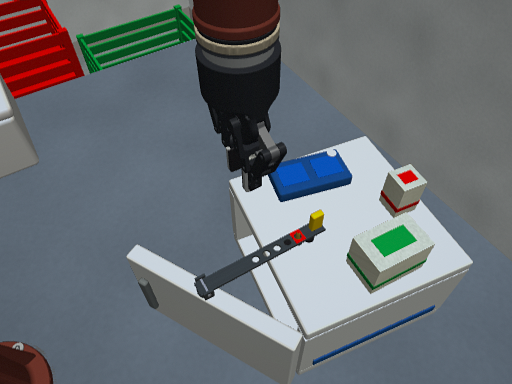

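View pics/i_s.png

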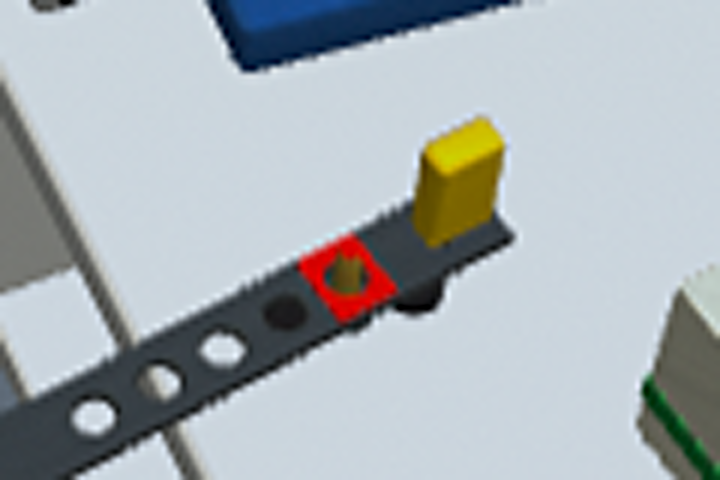

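View pics/i_w.png

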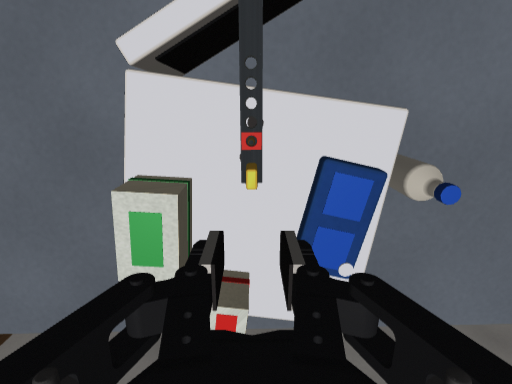

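After release the bar lies level with the pin through the red hole, at about (298,236) in the side view. The cartons, ice pack and bottle sit at the same pixels as at the start, and the gripper is clear.

```bash
python3 -c "
from station import *
print(get_obs()['wrist_force'].round(1)); sign_off()"
```

```text
[-0.  -0.4 -0.4]
the job is handed in; nothing more can be done
```

The door is now held open wider, at about 0.64 rad by the model, with the red-marked hole (hole 5) fully down over the pin. I handed the job in just after 16.4 s on the robot's clock; `sign_off()` gives no verdict, so the result rests on my own checks.

I gripped the yellow tab, tilted the bar about 0.24 rad off the pin (it had been in hole 2), and pulled the door from about 0.21 to 0.64 rad. I then lowered the bar, let go and backed off.

**Checks:**
- **Before lowering:** the wrist camera showed hole 5 and the pin matching the prediction to about 0.2 px.
- **While lowering and after:** wrist force stayed below 2 N. The side and wrist views after release show the pin standing through the red hole and the bar level.
- **Bystanders:** the ice pack, both cartons and the bottle appear unmoved in the side view.
- **Disagreement:** absolute positions along the bar from the first camera fit were about 2 mm off the wrist view. I therefore measured from the gripped tab and the hole 2 start position instead.
- **Not measured:** I judged the final tilt and centring from the pictures only, and did not measure the door and stay at rest.

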